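# Draw a die insert with a quarter-turn T-handle puller

## Robot

A 7-joint arm with a two-finger parallel gripper is mounted at the origin on the work surface. World frame = base frame: x ahead of the robot, y to its left, z up, the work surface at z = 0. Lengths are in m, angles in rad, forces in N, time in s.
With the tool pointing down it reaches from about 0.4 to 0.85 m from the base axis. Payload 4.5 kg.
Tool frame: the origin (TCP) lies midway between the tips of the shut fingers; the grasp point (between the pads) lies 19 mm behind it; z points along the fingers, y is the line along which they close (so a half turn about z gives the same grasp; the last joint's range is limited). The gripper opens to 88 mm and grips with 3 to 60 N. Pads are 18 mm wide; open, the fingers measure 123 mm over their backs; the gripper's body (75 mm by 187 mm) begins 45 mm behind the grasp point.
Start: joints at [-1.214, 0.689, -0.195, 1.565, 0.157, 0.902, -0.215], TCP at [0.198, 0.593, 0.239] pointing down, gripper open.
Joint ranges: [-3.01, 3.01], [-0.46, 2.08], [-1.47, 1.51], [0.13, 2.56], [-1, 4.14], [0.04, 2.09], [-2.66, 2.66]. Speed limits (rad/s): [2.57, 2.57, 3.14, 3.14, 3.14, 3.14, 3.14].

## Interface

Orientations are given as a unit quaternion [x, y, z, w].
In Python, from plant import r gives the robot as it stands.
- The arm moves only by the tool carry_out, never from a script. Its argument "plan" is a list of rows, each an object with "rot": the turn, a rotation vector about the tool's x, y, z in rad, a list of three; "xyz": the shift along the tool's x, y, z in m, a list of three; "grip": the closure in counts, from 0 (fully open) to 255 (shut). In form: [{"rot": [wx, wy, wz], "xyz": [dx, dy, dz], "grip": grip}, ...]. A call has 1 to 8 rows; each row is the pose to reach, as a shift and turn from the pose commanded when the call began, along the tool's axes at that moment; what a row does not reach only later rows make up. A row lasts 1/12 s, in which the tool goes at most 41.7 mm and 7.16 degrees, less where a joint would pass 70% of its speed; a pose out of reach is approached as far as the arm can. A call with a gripper value outside its range is refused whole. The fingers move at their own pace and stop on an object; "squeeze" is the grip in N (left out, the last holds). Time passes only in rows, so rows that repeat a pose let the fingers close. It gives the time, the measured TCP pose, the force, the opening and the grip force at its end, in the units of the state.
- r.get_state(): the state, without advancing time (a new reading comes with each control period).
- r.snapshot(name): name is "scene" or "top" or "wrist"; returns the picture (400x640x3 uint8, red, green, blue); there is no depth.
- r.camera_params(name): a dict with "fx", "fy", "cx", "cy" (pixels), "position" and "attitude" of the camera in the world; the wrist camera has in their place "hand_eye" (4x4, takes a point from camera to tool coordinates, whose origin is the TCP and whose axes are the flange's). Camera axes: x right, y down, z forward; pixel columns grow to the right and rows downward; lengths in m; the calibration is good to about 2 mm. A picture is of the moment at which its call begins: read the wrist's pose just before it. camera_params takes no time and is no camera call.
- r.finish_job(): hands the job in; it is judged then, once.
The state is a dict: "clock": time; "q": joint angles; "qd": joint speeds; "joint_torque": joint torques, N m; "tool_pos": TCP position; "eef_rot": TCP orientation; "contact_force": force on the tool from outside, world axes, zero at the start; "moment": the same for the moment, N m; "opening": opening from 0.0 (shut) to 1.0 (fully open); "finger_force": force on a finger pad.
Only numpy, scipy, OpenCV 4.12 (cv2) and the standard library are available. Lean on these libraries where they do the work, as an engineer would, in place of code of your own. Each camera call takes 0.05 s, during which the arm holds its last target. There are 200 camera calls.

## Task

Take the T-handled puller out of its rack and lower its cross-pin through the keyhole slot of the square insert in the die block until the collar rests on the insert; let go so that it stands there by itself. Then take a fresh hold in the middle of the handle, turn it about a quarter turn, either way, so the pin locks under the insert's top plate, and pull the insert straight up out of the block. Set it down upright, without dropping it, wholly on the plywood board, leave the puller locked in it, and do not shove the other things on the bench.

Things in the scene. Friction and masses are not known exactly. Their poses are not given: they have to be found in the camera images.
- puller: Steel T-handled puller, 140 mm tall, about 250 g, standing upright in the rack. Origin on the shaft's axis at its lower end, z up to the handle. Cross-pin at the foot 45 mm long (along x), 9 mm thick, z 0 to 9 mm; shaft 15 mm across; round collar 66 mm across, z 21 to 29 mm. Handle: see puller_handle. Half a turn about z makes no difference.
- puller_handle (a point): Centre of the puller's handle, 130 mm above the puller's origin on its axis, axes as the puller's. The handle is a flat-sided bar 120 mm long (along x, parallel to the pin), 16 mm wide (y), 20 mm tall.
- rack: Green steel rack fixed to the bench; origin under the centre of its square stub, z up. The stub (box section, 50 mm square inside, 58 outside) has its rim at z 60 mm: the puller's collar rests on the rim and the pin hangs 21 mm down inside. A post stands at x +95 mm and carries the fork (see rack_fork).
- rack_fork (a point): Open end of the rack's fork, at handle height (rack x -14, y 0, z 166 mm; axes as the rack's). Two arms 6 mm thick, 36 mm apart, z 152 to 180 mm, run from here to the post at +x, astride the middle and far half of the handle: no room for fingers. Grip the 46 mm of handle sticking out to -x. The collar cannot pass up between the arms: lift 25 to 75 mm, draw out 60 mm or more to -x, then go up.
- die_block: Grey die block fixed to the bench, 130 x 130 x 55 mm tall, origin under its centre. Square recess in its top, 73 mm wide and 40 mm deep.
- insert: Square hollow aluminium insert, 70 x 70 x 44 mm tall, open below, about 400 g. Origin at the centre of its underside, z up. It sits loosely (1.5 mm play a side) in the block's recess, its top 4 mm above the block. Under its top plate there is room for the pin to turn freely either way; it holds from 40 to 140 degrees away from the slot, best at 90.
- insert_top (a point): Centre of the insert's top face, 44 mm above its origin; axes as the insert's. The top plate is 8 mm thick, its keyhole a slot 51 mm long (x), 14 mm wide (y), with a 22 mm square hole in the middle for the shaft. With the pin along the slot the puller drops in until its collar rests on the plate (puller origin 23 mm above the insert's), with 4 mm of up-and-down play.
- board: Bare plywood board fixed to the bench, 170 (x) x 150 (y) x 12 mm thick, origin under its centre.
- offcut: Bystander, to be left alone: dark steel offcut, 60 x 40 x 30 mm; origin under its middle.
- tin: Bystander, to be left alone: short round tin, 52 mm across, 50 mm tall; origin under its middle.
- hammer: Bystander, to be left alone: hammer lying flat; origin under its middle.
- wrench: Bystander, to be left alone: wrench lying flat; origin under its middle.
- carton: Bystander, to be left alone: white carton, 50 x 70 x 95 mm; origin under its middle.
There are look-alikes about, which are no part of the job. Leave any pink look-alike of the puller alone.

How it is judged:
By the outcome, as a careful person would: the job done as asked, in the order asked, and still so for the second after the job is handed in, with the robot touching nothing.
It also fails if it takes over 72 s, if anything falls off the work surface, if the arm or the gripper's body presses on something with over 40 N, if the wrist force passes 120 N, or if a joint passes its speed limit or range.

## Working session

There is one attempt and no reset: what is moved stays moved. The work goes in short steps, Python scripts to look and compute and a tool call to move; the robot and the scene stay as the last step left them, time stands still between calls to the robot, and variables do not carry over. Pictures are saved under pics/ and viewed, at most 11 in all, crops included, and the job is handed in when it is done.

Besides the shell and the picture viewer there is one more tool, called after "Emit:" as name([rows], argument=value, ...), one row to a line, values as JSON. carry_out: Moves the arm, as the interface text tells. Its arguments: {"type":"object","properties":{"plan":{"type":"array"},"squeeze":{"type":"number"}},"required":["plan"]}

```bash
mkdir -p pics; ls
cat > h.py <<'E'
import numpy as np, cv2
from scipy.spatial.transform import Rotation as R
from plant import r
def save(name,fn,img=None):
    im=r.snapshot(name) if img is None else img
    cv2.imwrite('pics/'+fn,im[:,:,::-1]); return im
E
python3 - <<'E'
from h import *
s=r.get_state(); print({k:np.round(v,3) for k,v in s.items()})
for n in ("scene","top","wrist"): print(n,r.camera_params(n))
a=save("top","top0.png"); b=save("scene","scene0.png")
E
```

```text
pics
{'clock': np.float64(0.0), 'q': array([-1.214,  0.69 , -0.195,  1.566,  0.157,  0.902, -0.215]), 'qd': array([-0.001,  0.001, -0.001,  0.   , -0.001,  0.001,  0.   ]), 'joint_torque': array([-0.0000e+00, -5.2755e+01, -1.2670e+00, -1.5343e+01, -5.3000e-02,
        6.0000e-03,  0.0000e+00]), 'tool_pos': array([0.198, 0.592, 0.238]), 'eef_rot': array([ 0.161,  0.987, -0.001, -0.   ]), 'contact_force': array([-0.356,  0.602, -0.158]), 'moment': array([-0.037,  0.012,  0.014]), 'finger_force': np.float64(0.0), 'opening': np.float64(1.001)}
scene {'fx': 431.3422583782946, 'fy': 431.3422583782946, 'cx': 329.1025017299943, 'cy': 200.06748669614632, 'position': array([ 1.1077722 , -0.60982394,  0.88035352]), 'attitude': array([ 0.85232947,  0.34751214, -0.1544131 , -0.35906321])}
top {'fx': 483.8264469082529, 'fy': 483.8264469082529, 'cx': 317.997045421862, 'cy': 196.73666609082525, 'position': array([ 0.26471194, -0.06110779,  1.57977813]), 'attitude': array([ 0.71327218, -0.69398733,  0.06724219, -0.07143439])}
wrist {'fx': 333.0739601532265, 'fy': 333.0739601532265, 'cx': 318.7414495168388, 'cy': 194.55188450149888, 'hand_eye': array([[ 3.92614561e-04, -9.65160076e-01, -2.61659845e-01,
         6.79021058e-02],
       [ 9.99999918e-01,  3.53362284e-04,  1.97062563e-04,
        -9.13878380e-04],
       [-9.77361972e-05, -2.61659901e-01,  9.65160135e-01,
        -1.45532010e-01],
       [ 0.00000000e+00,  0.00000000e+00,  0.00000000e+00,
         1.00000000e+00]])}
```

View pics/top0.png

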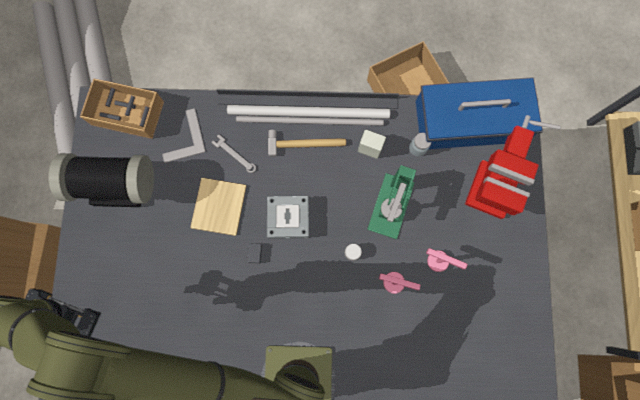

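View pics/scene0.png

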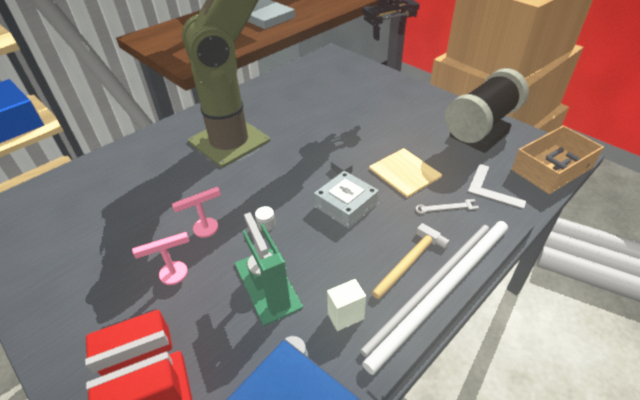

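The top view shows the rack (green, 392,203), die block (288,216), board (219,207), tin (353,252), offcut (255,253), carton (371,144) and pink look-alikes (395,283; 440,261). Next I'll measure by mask.

```bash
cat >> h.py <<'E'
def cam(name,s=None):
    p=r.camera_params(name); K=np.array([[p['fx'],0,p['cx']],[0,p['fy'],p['cy']],[0,0,1]])
    if name=='wrist':
        s=s or r.get_state(); T=np.eye(4); T[:3,:3]=R.from_quat(s['eef_rot']).as_matrix(); T[:3,3]=s['tool_pos']
        T=T@p['hand_eye']; return K,T[:3,:3],T[:3,3]
    return K,R.from_quat(p['attitude']).as_matrix(),p['position']
def ray(c,uv,z):
    K,M,o=c; uv=np.atleast_2d(np.asarray(uv,float)); d=np.c_[uv,np.ones(len(uv))]@np.linalg.inv(K).T@M.T
    return o+d*((z-o[2])/d[:,2])[:,None]
def proj(c,P):
    K,M,o=c; x=(np.atleast_2d(P)-o)@M@K.T; return x[:,:2]/x[:,2:]
def rect(mask,c,z,box=None):
    """largest blob -> world min-area rect (centre, size, angle) on plane z"""
    if box: m=np.zeros_like(mask); u0,v0,u1,v1=box; m[v0:v1,u0:u1]=mask[v0:v1,u0:u1]; mask=m
    cs,_=cv2.findContours(mask,cv2.RETR_EXTERNAL,cv2.CHAIN_APPROX_NONE)
    k=max(cs,key=cv2.contourArea)
    P=ray(c,k[:,0,:],z)[:,:2]
    q=cv2.minAreaRect((P*1e3).astype(np.float32)); return np.round(q[0],1),np.round(q[1],1),round(q[2],1),cv2.boundingRect(k)
def hsv(im,lo,hi): return cv2.inRange(cv2.cvtColor(im,cv2.COLOR_RGB2HSV),np.array(lo),np.array(hi))
E
python3 - <<'E'
from h import *
im=cv2.imread('pics/top0.png')[:,:,::-1].copy(); c=cam('top')
print('green',rect(hsv(im,(60,80,30),(90,255,255)),c,0.005,(350,150,430,250)))
print('board',rect(hsv(im,(10,60,120),(30,255,255)),c,0.012,(180,170,255,245)))
g=cv2.cvtColor(im,cv2.COLOR_RGB2GRAY)
print('block',rect(hsv(im,(0,0,110),(180,70,255)),c,0.055,(258,185,320,245)))
print('insert',rect(hsv(im,(0,0,185),(180,60,255)),c,0.059,(270,200,306,232)))
print('robot base',ray(c,[[298,375]],0),'puller collar',ray(c,[[390,208]],.089))
cv2.imwrite('pics/crop1.png',np.hstack([cv2.resize(im[160:245,360:425][:,:,::-1],None,fx=6,fy=6,interpolation=cv2.INTER_CUBIC),cv2.resize(im[190:245,258:320][:,:,::-1],(390,510),interpolation=cv2.INTER_CUBIC)]))
E
```

```text
green (array([ 575.5, -295.1]), array([101.3, 243.2]), 72.5, (368, 166, 48, 73))
board (array([536.8, 281. ]), array([153.5, 172.3]), 82.1, (190, 178, 56, 58))
block (array([500.1,  48.9]), array([135.4, 134. ]), 1.6, (266, 196, 43, 43))
insert (array([505.5,  48.7]), array([70.8, 69.8]), 1.6, (276, 204, 23, 23))
robot base [[ 0.0136186  -0.00091575  0.        ]] puller collar [[ 0.53144191 -0.27404742  0.089     ]]
```

View pics/crop1.png

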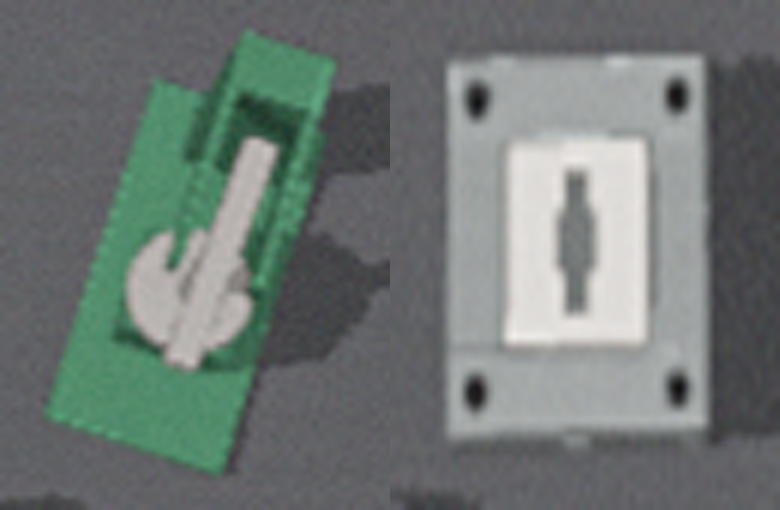

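Run:
```python
from h import *
c=cam('top')
e=ray(c,[[390,219.7],[403.7,183.8]],.176)
print(e, np.linalg.norm(e[0]-e[1]), np.degrees(np.arctan2(*(e[1]-e[0])[[1,0]])), e.mean(0))
# stub/base edges from crop: left edge of base plate
b=ray(c,[[360+48/6,160+415/6],[360+155/6,160+80/6]],.005); print(b,np.degrees(np.arctan2(*(b[1]-b[0])[[1,0]])))
print('fingers y axis now', R.from_quat(r.get_state()['eef_rot']).as_matrix())
```

```text
[[ 0.48107839 -0.26157495  0.176     ]
 [ 0.59001694 -0.302404    0.176     ]] 0.11633838475703367 -20.545481016358416 [ 0.53554767 -0.28198948  0.176     ]
[[ 0.47415586 -0.21398854  0.005     ]
 [ 0.66398578 -0.27225608  0.005     ]] -17.063659270647435
fingers y axis now [[-9.48381238e-01  3.17132263e-01 -3.94186305e-04]
 [ 3.17132486e-01  9.48379972e-01 -1.55411005e-03]
 [-1.19020040e-04 -1.59889810e-03 -9.99998715e-01]]
```

Emit:
carry_out([
  {"rot":[0,0,0],"xyz":[-0.266,-0.164,-0.01],"grip":0},
  {"rot":[0,0,0],"xyz":[-0.266,-0.164,-0.01],"grip":0},
  {"rot":[0,0,0],"xyz":[-0.266,-0.164,-0.01],"grip":0},
  {"rot":[0,0,0],"xyz":[-0.266,-0.164,-0.01],"grip":0},
  {"rot":[0,0,0],"xyz":[-0.266,-0.164,-0.01],"grip":0},
  {"rot":[0,0,0],"xyz":[-0.266,-0.164,-0.01],"grip":0},
  {"rot":[0,0,0],"xyz":[-0.266,-0.164,-0.01],"grip":0},
  {"rot":[0,0,0],"xyz":[-0.266,-0.164,-0.01],"grip":0},
])

```text
clock: 0.77
tool_pos: [0.4021, 0.3471, 0.2484]
eef_rot: [0.164, 0.986, -0.002, 0.001]
contact_force: [1.1, -1.3, 0.6]
opening: 0.998
finger_force: 0.0
```

Emit:
carry_out([
  {"rot":[0,0,0],"xyz":[-0.167,-0.281,0],"grip":0},
  {"rot":[0,0,0],"xyz":[-0.167,-0.281,0],"grip":0},
  {"rot":[0,0,0],"xyz":[-0.167,-0.281,0],"grip":0},
  {"rot":[0,0,0],"xyz":[-0.167,-0.281,0],"grip":0},
  {"rot":[0,0,0],"xyz":[-0.167,-0.281,0],"grip":0},
  {"rot":[0,0,0],"xyz":[-0.167,-0.281,0],"grip":0},
  {"rot":[0,0,0],"xyz":[-0.167,-0.281,0],"grip":0},
  {"rot":[0,0,0],"xyz":[-0.167,-0.281,0],"grip":0},
])

```text
clock: 1.43
tool_pos: [0.4676, 0.0301, 0.2485]
eef_rot: [0.162, 0.987, -0.001, -0.0]
contact_force: [1.2, -0.3, -0.1]
opening: 0.997
finger_force: 0.0
```

Emit:
carry_out([
  {"rot":[0,0,0],"xyz":[-0.096,-0.275,0],"grip":0},
  {"rot":[0,0,0],"xyz":[-0.096,-0.275,0],"grip":0},
  {"rot":[0,0,0],"xyz":[-0.096,-0.275,0],"grip":0},
  {"rot":[0,0,0],"xyz":[-0.096,-0.275,0],"grip":0},
  {"rot":[0,0,0],"xyz":[-0.096,-0.275,0],"grip":0},
  {"rot":[0,0,0],"xyz":[-0.096,-0.275,0],"grip":0},
  {"rot":[0,0,0],"xyz":[-0.096,-0.275,0],"grip":0},
  {"rot":[0,0,0],"xyz":[-0.096,-0.275,0],"grip":0},
])

```text
clock: 2.1
tool_pos: [0.4693, -0.2686, 0.2481]
eef_rot: [0.167, 0.986, -0.003, 0.0]
contact_force: [0.3, -0.9, -0.7]
opening: 1.0
finger_force: 0.0
```

Run:
```python
from h import *
s=r.get_state(); print(s['tool_pos'],s['eef_rot'],s['q'])
im=save("wrist","w1.png"); c=cam('wrist',s)
print(proj(c,[[.5355-.948*k,-.282+.317*k,.179] for k in (-.06,.04,.06)]))
```

```text
[ 0.4693351  -0.26860414  0.24805048] [ 1.67499733e-01  9.85867150e-01 -3.13011646e-03  6.42973044e-05] [ 0.60534914  0.57159965 -0.28125844  1.80915299  0.22171084  0.78993561
  1.44404178]
[[333.30954182 364.50611167]
 [333.0211705  245.21839658]
 [332.95547688 218.04356246]]
```

View pics/w1.png

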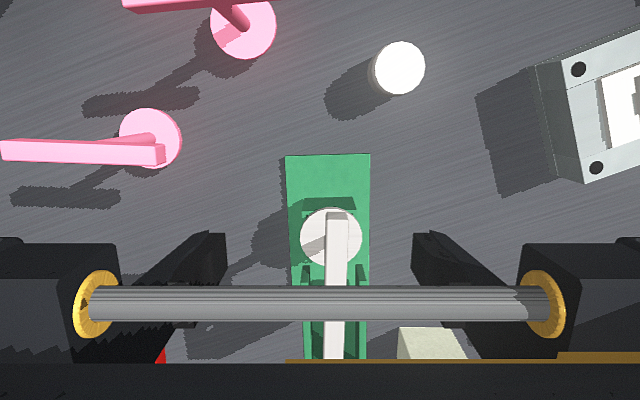

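The wrist view shows the grey handle running straight down the picture (columns 326–347, free end at row 212) over the collar. The fork arms start at about row 265.

```bash
cat >> h.py <<'E'
def rowedges(im,rows,u0,u1,lo=170):
    """centre column of the bright run around each row"""
    out=[]
    for v in rows:
        w=np.where((im[v,u0:u1].min(axis=1)>lo))[0]+u0
        if len(w): out.append([w.min(),w.max()+1,v])
    return np.array(out,float)
def go(s,tgt,yaw):
    """rot/xyz in tool axes for TCP target and world yaw of handle axis (tool -x), tool pointing down"""
    M=R.from_quat(s['eef_rot']).as_matrix(); a=np.radians(yaw)
    x=np.array([-np.cos(a),-np.sin(a),0]); z=np.array([0,0,-1.]); N=np.c_[x,np.cross(z,x),z]
    print('rot',np.round(R.from_matrix(M.T@N).as_rotvec(),3),'xyz',np.round(M.T@(np.array(tgt)-s['tool_pos']),4), 'tool yaw',np.round(np.degrees(np.arctan2(-M[1,0],-M[0,0])),1))
E
python3 - <<'E'
from h import *
im=cv2.imread('pics/w1.png')[:,:,::-1]
for v in (205,208,210,212,214,220,230,240,340,355): print(v,''.join('%4d'%x for x in im[v,310:366:2].min(axis=1)))
E
```

```text
205   61  61  60  58  62  61  65  63  58  49  57  58  58  59  59  62  61  62  61  59  63  62  58 101 100  98  98  99
208   68  60  57  57  50  69 122 129 140 139 138 142 156 152 160 150  48  55  58  64  64  60  61  80  98 100  98  99
210   55  53  41 110 108 199 254 242 240 243 244 243 241 241 246 255 178 176 120  92  93 101  99  97 103 101 101  98
212   97  74  96 208 239 234 235 234 191 134 141 143 144 146 146 143 147 149 185 161  89  98  95  96 102  97  98 100
214  104 176 245 235 234 234 233 242 125 146 149 149 151 151 161 160 161 159 180 249 186  78  91  97 101  96  97  99
220  235 233 236 235 235 234 236 246 122 247 245 244 244 241 242 243 241 241 239 199 236 235 239 194  86  99  98  98
230  234 234 234 235 236 235 237 249 150 239 235 233 234 235 236 234 236 235 235 209 235 235 235 235 235 247  88  99
240  240 248 170 170 172 175 178 115 169 237 235 234 235 234 234 234 235 236 232 235 235 235 235 233 236 239 136 100
340   96  37  46  43  41  42  45 176 234 231 230 233 231 233 228 231 235 125  57  59  55  57  60  38  39  88  90  93
355   93  39  43  38  39  38  45 194 235 230 229 229 230 231 230 233 250  30  42  40  43  57  65  41  41  88  86  91
```

Run:
```python
from h import *
s=r.get_state(); c=cam('wrist',s)
P=ray(c,[[337.5,218],[337.5,230],[334,347.5]],.179); print(P)
w=ray(c,[[327,230],[348,230]],.179); print('width',np.linalg.norm(w[0]-w[1]))
d=P[2]-P[1]; d/=np.linalg.norm(d); yaw=np.degrees(np.arctan2(d[1],d[0])); print('yaw',yaw)
C=P[0]+d*.06; G=P[0]+d*.021; print('centre',C,'grip',G)
# rack base near edge
b=ray(c,[[287,155],[370,154]],.005); b=b[1]-b[0]; print('rack yaw',np.degrees(np.arctan2(b[1],b[0]))-90)
go(s,[G[0],G[1],.20],yaw); go(s,[G[0],G[1],.150],yaw)
```

```text
[[ 0.48014702 -0.25465127  0.179     ]
 [ 0.48841868 -0.25736854  0.179     ]
 [ 0.57828385 -0.28969566  0.179     ]]
width 0.014423071981159124
yaw -19.785133961890185
centre [ 0.53660514 -0.27496089  0.179     ] grip [ 0.49990736 -0.26175964  0.179     ]
rack yaw -18.316281172966455
rot [-0.002 -0.     0.013] xyz [-0.0278  0.0116  0.0479] tool yaw -19.1
rot [-0.002 -0.     0.013] xyz [-0.0278  0.0117  0.0979] tool yaw -19.1
```

Emit:
carry_out([
  {"rot":[0,0,0],"xyz":[-0.028,0.01,0.0],"grip":0},
  {"rot":[0,0,0.01],"xyz":[-0.028,0.01,0.02],"grip":0},
  {"rot":[0,0,0.01],"xyz":[-0.028,0.01,0.04],"grip":0},
  {"rot":[0,0,0.01],"xyz":[-0.028,0.01,0.04],"grip":0},
  {"rot":[0,0,0.01],"xyz":[-0.028,0.01,0.04],"grip":0},
])

```text
clock: 2.57
tool_pos: [0.5006, -0.2558, 0.208]
eef_rot: [0.165, 0.986, 0.001, -0.002]
contact_force: [0.1, -0.1, 0.9]
opening: 1.0
finger_force: 0.0
```

Run:
```python
from h import *
s=r.get_state(); print(s['tool_pos']); im=save("wrist","w2.png"); b=save("scene","scene2.png"); c=cam('wrist',s)
print(proj(c,[[.48015,-.25465,.179],[.5,-.2618,.179]]))
cv2.imwrite('pics/w2s.png',np.hstack([im[:,120:520],b[150:350,180:380].repeat(2,0).repeat(2,1)])[:,:,::-1])
```

```text
[ 0.50055714 -0.25576494  0.20796726]
[[310.07466377 196.32573879]
 [309.75972367 232.65345055]]
```

View pics/w2s.png

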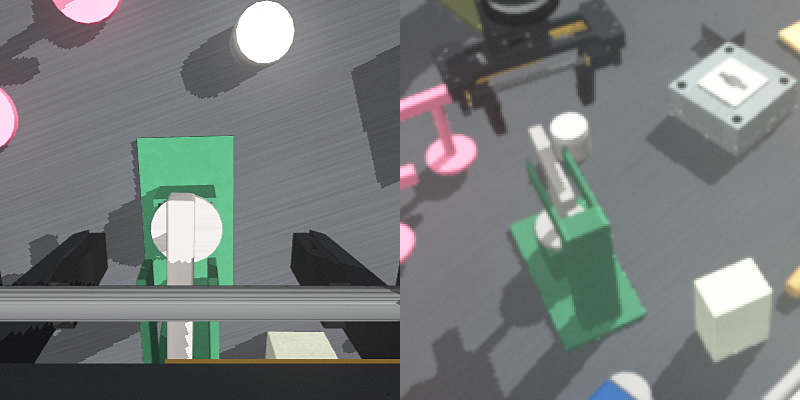

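The wrist crop shows the handle at columns 288–314, with its free end at about row 201. It sits roughly 17 px left of the midline between the fingers.

Run:
```python
from h import *
s=r.get_state(); im=r.snapshot('wrist'); c=cam('wrist',s); print(s['clock'],s['tool_pos'],abs(s['qd']).max())
for v in (196,200,204,208,215,230,245,340,355): print(v,''.join('%4d'%x for x in im[v,276:330:2].min(axis=1)))
```

```text
2.6667 [ 0.50168037 -0.2567143   0.20951891] 0.011895140627595998
196   63  80  78  75  78  74 103 147 156 158 157 157 155 157 156 159 154 156 159 181 199 238 249 218 178 110  95
200   98 105  87  77  96 255 173 243 240 238 238 239 238 239 238 240 240 241 239 243 237 239 239 239 239 241 244
204   71  55 134 246 237 248 169 241 240 241 238 239 239 239 240 240 240 239 241 241 235 239 239 238 238 240 237
208   85 249 242 240 240 249 168 241 241 239 238 238 239 239 239 240 240 239 239 241 239 242 241 241 241 241 241
215  237 237 236 237 236 245 162 242 241 240 239 238 238 238 239 240 240 239 240 239 235 237 237 237 238 237 237
230  239 238 239 241 247 208 166 240 239 239 238 239 239 241 240 240 239 239 237 233 236 240 240 239 239 240 240
245   68 114 183 178 179 180 166 240 239 238 239 239 237 238 238 239 239 239 239 217 238 238 239 240 240 236 238
340   35  35  44  42  43  39 134 175 174 174 173 175 171 172 241 234 236 237 246  59  59  58  59  60  61  60  63
355   35  32  37  47  45  37 109 177 175 174 172 173 172 169 151 236 235 235 243  31  58  53  56  57  55  64  58
```

Run:
```python
from h import *
s=r.get_state(); c=cam('wrist',s)
P=ray(c,[[301.8,198],[301.5,347]],.179); w=ray(c,[[289,230],[314.7,230]],.179); d=P[1]-P[0]; d/=np.linalg.norm(d)
yaw=np.degrees(np.arctan2(d[1],d[0])); G=P[0]+d*.021
print(P[0],'w',np.linalg.norm(w[0]-w[1]),'yaw',yaw,'C',P[0]+.06*d,'G',G); go(s,[G[0],G[1],.150],yaw)
```

```text
[ 0.48143471 -0.2607746   0.179     ] w 0.014516754932307807 yaw -19.895116688599913 C [ 0.53785374 -0.28119257  0.179     ] G [ 0.50118137 -0.26792089  0.179     ]
rot [0.    0.002 0.015] xyz [-0.0028 -0.0105  0.0598] tool yaw -19.0
```

Emit:
carry_out([
  {"rot":[0,0,0],"xyz":[-0.001,-0.0105,0.01],"grip":0},
  {"rot":[0,0,0],"xyz":[-0.001,-0.0105,0.03],"grip":0},
  {"rot":[0,0,0],"xyz":[-0.001,-0.0105,0.05],"grip":0},
  {"rot":[0,0,0],"xyz":[-0.001,-0.0105,0.059],"grip":0},
  {"rot":[0,0,0],"xyz":[-0.001,-0.0105,0.059],"grip":0},
  {"rot":[0,0,0],"xyz":[-0.001,-0.0105,0.059],"grip":100},
  {"rot":[0,0,0],"xyz":[-0.001,-0.0105,0.059],"grip":140},
  {"rot":[0,0,0],"xyz":[-0.001,-0.0105,0.059],"grip":170},
], squeeze=55)

```text
clock: 3.38
tool_pos: [0.4995, -0.2679, 0.1507]
eef_rot: [0.166, 0.986, -0.0, 0.001]
contact_force: [0.1, -0.4, -0.3]
opening: 0.796
finger_force: 0.0
```

Emit:
carry_out([
  {"rot":[0,0,0],"xyz":[0,0,0],"grip":190},
  {"rot":[0,0,0],"xyz":[0,0,0],"grip":210},
  {"rot":[0,0,0],"xyz":[0,0,0],"grip":230},
  {"rot":[0,0,0],"xyz":[0,0,0],"grip":255},
  {"rot":[0,0,0],"xyz":[0,0,0],"grip":255},
  {"rot":[0,0,0],"xyz":[0,0,0],"grip":255},
  {"rot":[0,0,0],"xyz":[0,0,0],"grip":255},
  {"rot":[0,0,0],"xyz":[0,0,0],"grip":255},
])

```text
clock: 4.05
tool_pos: [0.4988, -0.2675, 0.1497]
eef_rot: [0.166, 0.986, 0.0, -0.0]
contact_force: [-0.3, 0.2, 0.4]
opening: 0.193
finger_force: 0.1
```

Emit:
carry_out([
  {"rot":[0,0,0],"xyz":[0,0,0],"grip":255},
  {"rot":[0,0,0],"xyz":[0,0,0],"grip":255},
  {"rot":[0,0,0],"xyz":[0,0,0],"grip":255},
  {"rot":[0,0,0],"xyz":[0,0,0],"grip":255},
])

```text
clock: 4.38
tool_pos: [0.4988, -0.2674, 0.1496]
eef_rot: [0.166, 0.986, 0.0, -0.0]
contact_force: [-0.3, 0.9, -0.1]
opening: 0.174
finger_force: 55.0
```

Emit:
carry_out([
  {"rot":[0,0,0],"xyz":[0,0,-0.01],"grip":255},
  {"rot":[0,0,0],"xyz":[0,0,-0.02],"grip":255},
  {"rot":[0,0,0],"xyz":[0,0,-0.03],"grip":255},
  {"rot":[0,0,0],"xyz":[0,0,-0.04],"grip":255},
  {"rot":[0,0,0],"xyz":[0,0,-0.045],"grip":255},
  {"rot":[0,0,0],"xyz":[0,0,-0.045],"grip":255},
  {"rot":[0,0,0],"xyz":[0,0,-0.045],"grip":255},
])

```text
clock: 4.97
tool_pos: [0.4988, -0.2676, 0.1951]
eef_rot: [0.166, 0.986, -0.0, 0.0]
contact_force: [0.5, -1.1, -2.8]
opening: 0.172
finger_force: 55.0
```

Run:
```python
from h import *
s=r.get_state(); print(s['tool_pos'],s['opening'],s['finger_force'],s['contact_force'],s['moment']); im=save("wrist","w3.png"); b=save("scene","scene3.png")
cv2.imwrite('pics/w3s.png',np.hstack([im[:,120:520],b[150:350,180:380].repeat(2,0).repeat(2,1)])[:,:,::-1])
```

```text
[ 0.49876191 -0.26762001  0.19510933] 0.1724242118681894 54.99811224639416 [ 0.4509767  -1.10700703 -2.76842899] [ 0.08745746  0.11665146 -0.02752605]
```

View pics/w3s.png

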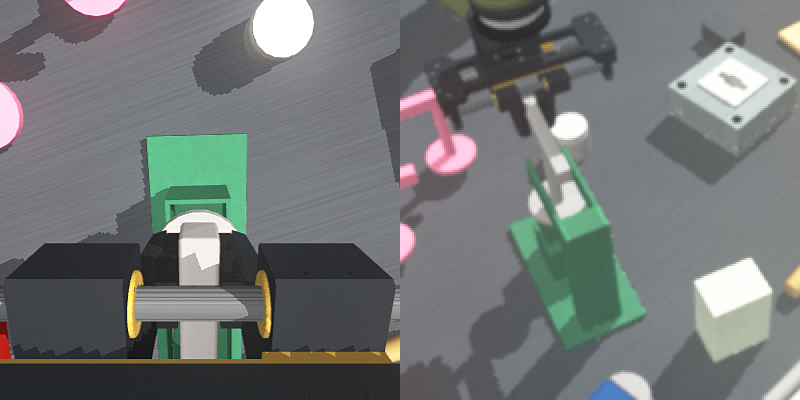

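The puller is held: 2.8 N of wrist force and lifted 45 mm. I'll draw it out along tool +x, then raise it.

Emit:
carry_out([
  {"rot":[0,0,0],"xyz":[0.015,0,0],"grip":255},
  {"rot":[0,0,0],"xyz":[0.035,0,0],"grip":255},
  {"rot":[0,0,0],"xyz":[0.055,0,0],"grip":255},
  {"rot":[0,0,0],"xyz":[0.075,0,0],"grip":255},
  {"rot":[0,0,0],"xyz":[0.09,0,0],"grip":255},
  {"rot":[0,0,0],"xyz":[0.095,0,-0.01],"grip":255},
  {"rot":[0,0,0],"xyz":[0.095,0,-0.025],"grip":255},
  {"rot":[0,0,0],"xyz":[0.095,0,-0.04],"grip":255},
])

```text
clock: 5.73
tool_pos: [0.409, -0.2364, 0.2354]
eef_rot: [0.165, 0.986, 0.0, -0.0]
contact_force: [0.7, 0.3, -3.1]
opening: 0.171
finger_force: 55.0
```

Run:
```python
from h import *
s=r.get_state(); print(s['tool_pos'],s['q'].round(2),s['contact_force'],s['moment'])
# rough: puller axis is 39-41 mm ahead; want axis at (.505,.049) yaw 1.6
a=np.radians(1.6); go(s,[.505-.12-.04*np.cos(a)+.06,.049-.04*np.sin(a),.235],1.6)
go(s,[.505-.04*np.cos(a),.049-.04*np.sin(a),.235],1.6)
```

```text
[ 0.40901071 -0.23635266  0.23540688] [ 0.62  0.51 -0.29  2.01  0.23  0.65  1.42] [ 0.65751038  0.31515593 -3.0751662 ] [ 0.01432888  0.02393435 -0.01225481]
rot [ 0.    -0.001 -0.36 ] xyz [0.0965 0.2674 0.0006] tool yaw -19.0
rot [ 0.    -0.001 -0.36 ] xyz [0.0398 0.287  0.0005] tool yaw -19.0
```

Emit:
carry_out([
  {"rot":[0,0,-0.06],"xyz":[0.001,0.02,0],"grip":255},
  {"rot":[0,0,-0.12],"xyz":[0.003,0.05,0],"grip":255},
  {"rot":[0,0,-0.19],"xyz":[0.005,0.085,0],"grip":255},
  {"rot":[0,0,-0.26],"xyz":[0.007,0.12,0],"grip":255},
  {"rot":[0,0,-0.32],"xyz":[0.009,0.155,0],"grip":255},
  {"rot":[0,0,-0.36],"xyz":[0.009,0.175,0],"grip":255},
  {"rot":[0,0,-0.36],"xyz":[0.009,0.183,0],"grip":255},
  {"rot":[0,0,-0.36],"xyz":[0.009,0.183,0],"grip":255},
])

```text
clock: 6.4
tool_pos: [0.4619, -0.0583, 0.2353]
eef_rot: [-0.015, 1.0, 0.001, 0.001]
contact_force: [0.4, -1.0, -4.0]
opening: 0.179
finger_force: 55.0
```

Emit:
carry_out([
  {"rot":[0,0,0],"xyz":[0,0,0],"grip":255},
  {"rot":[0,0,0],"xyz":[0,0,0],"grip":255},
  {"rot":[0,0,0],"xyz":[0,0,0],"grip":255},
])

```text
clock: 6.65
tool_pos: [0.4597, -0.0626, 0.2346]
eef_rot: [-0.012, 1.0, -0.001, -0.0]
contact_force: [-0.0, -1.0, -2.9]
opening: 0.176
finger_force: 55.0
```

Run:
```python
from h import *
s=r.get_state(); print(s['tool_pos'],abs(s['qd']).max()); im=save("wrist","w4.png"); b=save("scene","scene4.png")
print(proj(cam('wrist',s),[[.505,.049,.059]]))
cv2.imwrite('pics/w4s.png',np.hstack([im[60:360,240:640],b[50:350,180:480]])[:,:,::-1])
```

```text
[ 0.45973917 -0.06258055  0.23461271] 0.007766000060609772
[[427.5333136  222.12714633]]
```

View pics/w4s.png

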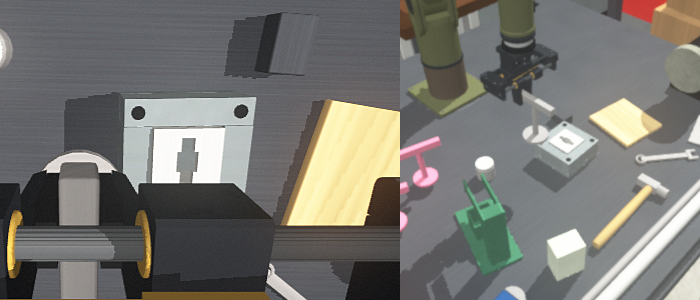

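The wrist crop shows the insert with its slot centre at full-image pixel (427,218), predicted (427.5,222). The held puller's handle and collar rim are left of the gripper block. Next I'll measure exactly and check the puller's tilt.

Run:
```python
from h import *
s=r.get_state(); c=cam('wrist',s); im=cv2.imread('pics/w4.png')[:,:,::-1].copy()
g=im.min(axis=2)
white=((g>200)*255).astype(np.uint8); m=np.zeros_like(white); m[180:250,375:480]=white[180:250,375:480]
ys,xs=np.where(m>0)
for v in (190,195,200,205,210,215,220,225,230,232,236,240): 
    w=np.where(m[v]>0)[0]; d=np.where(m[v,w.min():w.max()]==0)[0]+w.min() if len(w) else []
    print(v,w.min(),w.max(),(d.min(),d.max()) if len(d) else None)
col=m[:,395]; print('top row col395',np.where(col>0)[0][:2], 'slot col427 dark rows',np.where(m[186:245,427]==0)[0]+186, 'sq col 420',np.where(m[186:245,420]==0)[0]+186)
M=R.from_quat(s['eef_rot']).as_matrix()
def T(p): return s['tool_pos']+M@np.array(p)
t=np.linspace(0,2*np.pi,180)
for tilt in (-6,-3,0,3,6):
    a=np.radians(tilt); hc=np.array([-.0414,0,-.019]); gp=np.array([0,0,-.019]); Ry=R.from_euler('y',a).as_matrix()
    P=[T(gp+Ry@(np.array([-.0414+.033*np.cos(k),.033*np.sin(k),.101]))) for k in t]; q=proj(c,P); e=proj(c,[T(gp+Ry@np.array([.0186,0,-.01]))])
    print(tilt,'collar top row',q[:,1].min().round(1),'cols',q[:,0].min().round(),q[:,0].max().round(),'handle end',e.round(1))
for v in range(206,228,3): print(v,''.join('%4d'%x for x in g[v,284:360:3]))
```

```text
190 394 465 None
195 394 464 None
200 394 463 (np.int64(422), np.int64(435))
205 394 463 (np.int64(422), np.int64(434))
210 393 463 (np.int64(421), np.int64(434))
215 393 462 (np.int64(417), np.int64(438))
220 393 461 (np.int64(417), np.int64(437))
225 393 461 (np.int64(417), np.int64(437))
230 393 460 (np.int64(416), np.int64(436))
232 393 460 (np.int64(420), np.int64(432))
236 392 460 (np.int64(420), np.int64(432))
240 392 459 (np.int64(419), np.int64(432))
top row col395 [185 189] slot col427 dark rows [186 187 188 198 199 200 201 202 203 204 205 206 207 208 209 210 211 212
 213 214 215 216 217 218 219 220 221 222 223 224 225 226 227 228 229 230
 231 232 233 234 235 236 237 238 239 240 241 242 243 244] sq col 420 [186 187 188 212 213 214 215 216 217 218 219 220 221 222 223 224 225 226
 227 228 229 230 231 232 233 234 235 236 237 238 239 240 241 242 243 244]
-6 collar top row 228.9 cols 275.0 364.0 handle end [[320.2 236.2]]
-3 collar top row 221.7 cols 275.0 364.0 handle end [[320.2 238.4]]
0 collar top row 214.5 cols 275.0 364.0 handle end [[320.3 240.6]]
3 collar top row 207.3 c
[... 281 characters left out ...]
76  63  67  69  68  64  72  71  70  71  78  77
212   99  94  93  99  97  96  94  90  85  85 142 147 149 155 126 120 124  89  64  76  74  74  76  76  76  74
215  104 106 106 104 104  94 155 230 215 213 207 209 211 213 212 212 225 179 130 108  69  71  72  70  71  71
218   98  91  92  92 151 216 211 212 210 210 208 208 212 210 210 209 211 212 212 213 136  70  74  75  73  74
221   99  95  81 223 212 210 213 226 224 229 225 229 228 228 227 230 225 218 213 214 220 147  81  73  74  80
224   91 148 220 215 215 217  98  87  97  99  96  94  89  93  93  94  91  70 216 212 209 213 190  73  71  75
227   81 214 210 210 208 221  95  94  92  96  98  96  96 101  98 102 101  88 204 208 211 210 211 162  67  75
```

Run:
```python
from h import *
s=r.get_state(); c=cam('wrist',s)
P=ray(c,[[427.9,211.5],[427,231.3],[428.8,197.6],[429.3,188],[426,240]],.059); print(P[:,:2].round(4))
print('sq len',np.linalg.norm(P[0]-P[1]),'est centre: sq',(P[0]+P[1])[:2]/2)
e=ray(c,[[429,200],[426,240]],.059); d=e[1]-e[0]; yaw=np.degrees(np.arctan2(d[1],d[0])); print('yaw',yaw)
u=d/np.linalg.norm(d); print('from slot end',P[2]+u*.0255,'from insert edge',P[3]+u*.035)
l=ray(c,[[394.2,190],[392.3,240]],.059);rr=ray(c,[[465.6,190],[460,240]],.059)
for k in (l,rr): k=k[1]-k[0]; print('edge yaw',np.degrees(np.arctan2(k[1],k[0])))
C=(P[0]+P[1])/2; a=np.radians(1.5)
go(s,[C[0]-.0414*np.cos(a),C[1]-.0414*np.sin(a),.235],1.5)
```

```text
[[0.4938 0.0488]
 [0.5152 0.0503]
 [0.4792 0.0481]
 [0.4693 0.0475]
 [0.5248 0.0503]]
sq len 0.021439962150410493 est centre: sq [0.50450873 0.04956829]
yaw 2.2530405904711137
from slot end [0.50468169 0.0491356  0.059     ] from insert edge [0.50427767 0.04890389 0.059     ]
edge yaw 2.708461466714864
edge yaw 1.8110257616051146
rot [-0.001 -0.    -0.002] xyz [-0.0059  0.1104 -0.0004] tool yaw 1.4
```

Emit:
carry_out([
  {"rot":[0,0,-0.012],"xyz":[-0.001,0.02,0],"grip":255},
  {"rot":[0,0,-0.012],"xyz":[-0.003,0.055,0],"grip":255},
  {"rot":[0,0,-0.012],"xyz":[-0.005,0.09,0],"grip":255},
  {"rot":[0,0,-0.012],"xyz":[-0.006,0.105,0.01],"grip":255},
  {"rot":[0,0,-0.012],"xyz":[-0.006,0.11,0.025],"grip":255},
  {"rot":[0,0,-0.012],"xyz":[-0.006,0.11,0.04],"grip":255},
  {"rot":[0,0,-0.012],"xyz":[-0.006,0.11,0.05],"grip":255},
  {"rot":[0,0,-0.012],"xyz":[-0.006,0.11,0.05],"grip":255},
])

```text
clock: 7.42
tool_pos: [0.462, 0.0488, 0.1831]
eef_rot: [-0.019, 1.0, -0.0, -0.002]
contact_force: [0.4, -1.1, -3.3]
opening: 0.17
finger_force: 55.0
```

Emit:
carry_out([
  {"rot":[0,0,0],"xyz":[0,0,0],"grip":255},
  {"rot":[0,0,0],"xyz":[0,0,0],"grip":255},
  {"rot":[0,0,0],"xyz":[0,0,0],"grip":255},
  {"rot":[0,0,0],"xyz":[0,0,0],"grip":255},
])

```text
clock: 7.75
tool_pos: [0.4638, 0.0494, 0.1854]
eef_rot: [-0.019, 1.0, 0.0, 0.001]
contact_force: [-0.8, 0.1, -2.6]
opening: 0.174
finger_force: 55.0
```

Run:
```python
from h import *
s=r.get_state(); print(s['tool_pos'],abs(s['qd']).max(),s['contact_force'],s['moment'])
a=np.radians(2.2); go(s,[.5045-.0414*np.cos(a),.0493-.0414*np.sin(a),.149],2.2)
```

```text
[0.4637904  0.04939079 0.18537794] 0.0030725691993040024 [-0.83190847  0.13276383 -2.58301242] [0.03653841 0.05887742 0.02722365]
rot [0.    0.002 0.   ] xyz [ 0.0008 -0.0017  0.0364] tool yaw 2.2
```

Emit:
carry_out([
  {"rot":[0,0,0],"xyz":[0.0005,-0.001,0.0],"grip":255},
  {"rot":[0,0,0],"xyz":[0.0005,-0.001,0.006],"grip":255},
  {"rot":[0,0,0],"xyz":[0.0005,-0.001,0.012],"grip":255},
  {"rot":[0,0,0],"xyz":[0.0005,-0.001,0.016],"grip":255},
  {"rot":[0,0,0],"xyz":[0.0005,-0.001,0.019],"grip":255},
  {"rot":[0,0,0],"xyz":[0.0005,-0.001,0.022],"grip":255},
  {"rot":[0,0,0],"xyz":[0.0005,-0.001,0.022],"grip":255},
])

```text
clock: 8.33
tool_pos: [0.4625, 0.0486, 0.162]
eef_rot: [-0.02, 1.0, -0.0, -0.001]
contact_force: [0.3, 0.6, -3.2]
opening: 0.175
finger_force: 55.0
```

Emit:
carry_out([
  {"rot":[0,0,0],"xyz":[0,0,0.003],"grip":255},
  {"rot":[0,0,0],"xyz":[0,0,0.006],"grip":255},
  {"rot":[0,0,0],"xyz":[0,0,0.009],"grip":255},
  {"rot":[0,0,0],"xyz":[0,0,0.011],"grip":255},
  {"rot":[0,0,0],"xyz":[0,0,0.012],"grip":255},
  {"rot":[0,0,0],"xyz":[0,0,0.012],"grip":255},
])

```text
clock: 8.83
tool_pos: [0.4627, 0.0485, 0.1505]
eef_rot: [-0.02, 1.0, -0.0, -0.0]
contact_force: [-0.1, 0.2, -3.4]
opening: 0.174
finger_force: 55.0
```

Emit:
carry_out([
  {"rot":[0,0,0],"xyz":[0,0,0.001],"grip":255},
  {"rot":[0,0,0],"xyz":[0,0,0.002],"grip":255},
  {"rot":[0,0,0],"xyz":[0,0,0.003],"grip":255},
  {"rot":[0,0,0],"xyz":[0,0,0.003],"grip":255},
])

```text
clock: 9.17
tool_pos: [0.4624, 0.0485, 0.1486]
eef_rot: [-0.02, 1.0, -0.0, 0.0]
contact_force: [-3.8, 0.0, 9.0]
opening: 0.173
finger_force: 55.0
```

Collar contact (+9 N) at the expected height of about 0.149. Letting go.

Emit:
carry_out([
  {"rot":[0,0,0],"xyz":[0,0,-0.001],"grip":255},
  {"rot":[0,0,0],"xyz":[0,0,-0.0015],"grip":190},
  {"rot":[0,0,0],"xyz":[0,0,-0.0015],"grip":150},
  {"rot":[0,0,0],"xyz":[0,0,-0.0015],"grip":100},
  {"rot":[0,0,0],"xyz":[0,0,-0.0015],"grip":50},
  {"rot":[0,0,0],"xyz":[0,0,-0.0015],"grip":0},
  {"rot":[0,0,0],"xyz":[0,0,-0.0015],"grip":0},
  {"rot":[0,0,0],"xyz":[0,0,-0.0015],"grip":0},
])

```text
clock: 9.83
tool_pos: [0.4628, 0.0485, 0.1491]
eef_rot: [-0.02, 1.0, 0.0, -0.0]
contact_force: [0.5, -0.1, -0.2]
opening: 0.679
finger_force: 0.0
```

Emit:
carry_out([
  {"rot":[0,0,0],"xyz":[0,0,-0.02],"grip":0},
  {"rot":[0,0,0],"xyz":[0,0,-0.04],"grip":0},
  {"rot":[0,0,0],"xyz":[0,0,-0.06],"grip":0},
  {"rot":[0,0,0],"xyz":[0,0,-0.06],"grip":0},
  {"rot":[0,0,0],"xyz":[0,0,-0.06],"grip":0},
])

```text
clock: 10.25
tool_pos: [0.4634, 0.0485, 0.2098]
eef_rot: [-0.019, 1.0, 0.0, 0.001]
contact_force: [0.2, -0.3, -0.3]
opening: 1.002
finger_force: 0.0
```

Run:
```python
from h import *
s=r.get_state(); print(s['tool_pos'],s['q'].round(2),s['opening'],s['contact_force']); im=save("wrist","w5.png"); b=save("scene","scene5.png"); c=cam('wrist',s)
print(proj(c,[[.4445,.047,.178],[.5045,.0493,.178]]))
cv2.imwrite('pics/w5s.png',np.hstack([im[60:360,160:480],cv2.resize(b[120:240,280:420],(350,300))])[:,:,::-1])
```

```text
[0.46340286 0.04853543 0.20979092] [ 0.02  0.55 -0.34  2.06  0.32  0.58  1.06] 1.0018401004361093 [ 0.17947787 -0.31607771 -0.2534914 ]
[[318.2413047  196.44824686]
 [318.18779618 292.83910228]]
```

View pics/w5s.png

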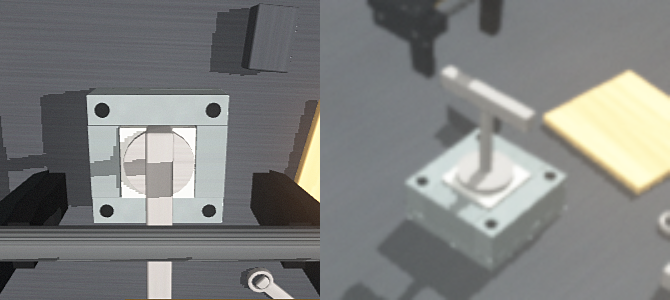

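The puller stands by itself in the slot, collar flat on the insert (collar centre at full-image pixel 318,220). Now I'll regrasp mid-handle.

Emit:
carry_out([
  {"rot":[0,0,0],"xyz":[-0.025,0,0],"grip":0},
  {"rot":[0,0,0],"xyz":[-0.0415,0,0],"grip":0},
  {"rot":[0,0,0],"xyz":[-0.0415,0,0.015],"grip":0},
  {"rot":[0,0,0],"xyz":[-0.0415,0,0.035],"grip":0},
  {"rot":[0,0,0],"xyz":[-0.0415,0,0.05],"grip":0},
  {"rot":[0,0,0],"xyz":[-0.0415,0,0.06],"grip":80},
  {"rot":[0,0,0],"xyz":[-0.0415,0,0.06],"grip":140},
  {"rot":[0,0,0],"xyz":[-0.0415,0,0.06],"grip":170},
])

```text
clock: 11.02
tool_pos: [0.5033, 0.0501, 0.148]
eef_rot: [-0.02, 1.0, -0.0, -0.001]
contact_force: [-0.0, -0.1, 1.2]
opening: 0.795
finger_force: 0.0
```

Emit:
carry_out([
  {"rot":[0,0,0],"xyz":[0,0,0],"grip":190},
  {"rot":[0,0,0],"xyz":[0,0,0],"grip":200},
  {"rot":[0,0,0],"xyz":[0,0,0],"grip":210},
  {"rot":[0,0,0],"xyz":[0,0,0],"grip":220},
  {"rot":[0,0,0],"xyz":[0,0,0],"grip":255},
  {"rot":[0,0,0],"xyz":[0,0,0],"grip":255},
  {"rot":[0,0,0],"xyz":[0,0,0],"grip":255},
  {"rot":[0,0,0],"xyz":[0,0,0],"grip":255},
])

```text
clock: 11.68
tool_pos: [0.5043, 0.0502, 0.1493]
eef_rot: [-0.02, 1.0, 0.0, 0.0]
contact_force: [0.7, -0.5, 0.7]
opening: 0.19
finger_force: 0.0
```

Emit:
carry_out([
  {"rot":[0,0,0],"xyz":[0,0,0],"grip":255},
  {"rot":[0,0,0],"xyz":[0,0,0],"grip":255},
  {"rot":[0,0,0],"xyz":[0,0,0],"grip":255},
  {"rot":[0,0,0],"xyz":[0,0,0],"grip":255},
])

```text
clock: 12.02
tool_pos: [0.5043, 0.0502, 0.1493]
eef_rot: [-0.02, 1.0, 0.0, 0.0]
contact_force: [-1.1, 0.4, 1.5]
opening: 0.176
finger_force: 55.0
```

Emit:
carry_out([
  {"rot":[0,0,-0.05],"xyz":[0,0,-0.0015],"grip":255},
  {"rot":[0,0,-0.15],"xyz":[0,0,-0.0015],"grip":255},
  {"rot":[0,0,-0.25],"xyz":[0,0,-0.0015],"grip":255},
  {"rot":[0,0,-0.36],"xyz":[0,0,-0.0015],"grip":255},
  {"rot":[0,0,-0.47],"xyz":[0,0,-0.0015],"grip":255},
  {"rot":[0,0,-0.58],"xyz":[0,0,-0.0015],"grip":255},
  {"rot":[0,0,-0.69],"xyz":[0,0,-0.0015],"grip":255},
  {"rot":[0,0,-0.8],"xyz":[0,0,-0.0015],"grip":255},
])

```text
clock: 12.68
tool_pos: [0.5038, 0.0498, 0.1502]
eef_rot: [-0.41, 0.912, 0.0, -0.001]
contact_force: [0.0, 0.7, -3.4]
opening: 0.176
finger_force: 55.0
```

Emit:
carry_out([
  {"rot":[0,0,-0.1],"xyz":[0,0,0],"grip":255},
  {"rot":[0,0,-0.21],"xyz":[0,0,0],"grip":255},
  {"rot":[0,0,-0.32],"xyz":[0,0,0],"grip":255},
  {"rot":[0,0,-0.43],"xyz":[0,0,0],"grip":255},
  {"rot":[0,0,-0.54],"xyz":[0,0,0],"grip":255},
  {"rot":[0,0,-0.65],"xyz":[0,0,0],"grip":255},
  {"rot":[0,0,-0.77],"xyz":[0,0,0],"grip":255},
  {"rot":[0,0,-0.77],"xyz":[0,0,0],"grip":255},
])

```text
clock: 13.35
tool_pos: [0.5038, 0.0496, 0.15]
eef_rot: [0.721, -0.693, -0.001, 0.001]
contact_force: [0.7, -0.4, -3.8]
opening: 0.175
finger_force: 55.0
```

Emit:
carry_out([
  {"rot":[0,0,0],"xyz":[0,0,-0.002],"grip":255},
  {"rot":[0,0,0],"xyz":[0,0,-0.005],"grip":255},
  {"rot":[0,0,0],"xyz":[0,0,-0.008],"grip":255},
  {"rot":[0,0,0],"xyz":[0,0,-0.011],"grip":255},
  {"rot":[0,0,0],"xyz":[0,0,-0.014],"grip":255},
  {"rot":[0,0,0],"xyz":[0,0,-0.017],"grip":255},
  {"rot":[0,0,0],"xyz":[0,0,-0.02],"grip":255},
  {"rot":[0,0,0],"xyz":[0,0,-0.02],"grip":255},
], squeeze=60)

```text
clock: 14.02
tool_pos: [0.5046, 0.0503, 0.1713]
eef_rot: [0.72, -0.693, 0.0, -0.0]
contact_force: [0.9, 0.8, -7.1]
opening: 0.176
finger_force: 60.0
```

The wrist load is 7 N, puller plus insert, so the insert is coming up.

Emit:
carry_out([
  {"rot":[0,0,0],"xyz":[0,0,-0.006],"grip":255},
  {"rot":[0,0,0],"xyz":[0,0,-0.014],"grip":255},
  {"rot":[0,0,0],"xyz":[0,0,-0.022],"grip":255},
  {"rot":[0,0,0],"xyz":[0,0,-0.03],"grip":255},
  {"rot":[0,0,0],"xyz":[0,0,-0.04],"grip":255},
  {"rot":[0,0,0],"xyz":[0,0,-0.05],"grip":255},
  {"rot":[0,0,0],"xyz":[0,0,-0.06],"grip":255},
  {"rot":[0,0,0],"xyz":[0,0,-0.06],"grip":255},
])

```text
clock: 14.68
tool_pos: [0.5054, 0.0507, 0.233]
eef_rot: [0.721, -0.693, 0.001, -0.002]
contact_force: [1.0, 0.6, -6.8]
opening: 0.174
finger_force: 60.0
```

Run:
```python
from h import *
s=r.get_state(); print(s['tool_pos'],s['q'].round(2),s['contact_force'],s['moment']); b=save("scene","scene6.png"); w=save("wrist","w6.png")
M=R.from_quat(s['eef_rot']).as_matrix(); print(np.round(M.T@(np.array([.537,.281,.2315])-s['tool_pos']),3), np.degrees(np.arctan2(-M[1,0],-M[0,0])))
cv2.imwrite('pics/s6.png',np.hstack([w[60:360,80:480],cv2.resize(b[100:240,280:480],(400,300))])[:,:,::-1])
```

```text
[0.50543173 0.05073644 0.23302841] [ 0.32  0.66 -0.84  1.9   0.64  0.87  2.33] [ 0.96182622  0.6001425  -6.758219  ] [ 0.15834644 -0.12772097 -0.04366607]
[-0.229 -0.04   0.002] 92.19344358522986
```

View pics/s6.png

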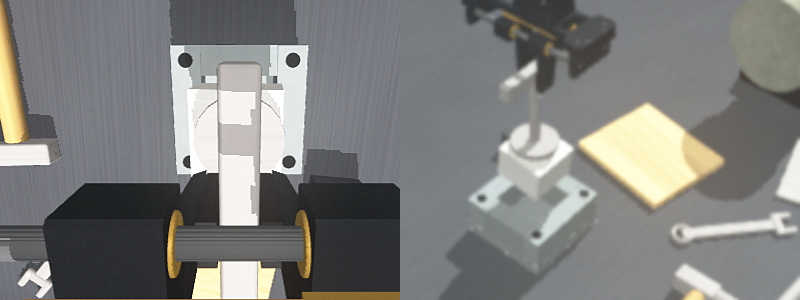

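The insert hangs level from the locked puller, clear above the block. The board is to its right, with the wrench beyond. Moving over the board.

Emit:
carry_out([
  {"rot":[0,0,0],"xyz":[-0.015,-0.003,0],"grip":255},
  {"rot":[0,0,0],"xyz":[-0.04,-0.007,0],"grip":255},
  {"rot":[0,0,0],"xyz":[-0.07,-0.012,0],"grip":255},
  {"rot":[0,0,0],"xyz":[-0.1,-0.018,0],"grip":255},
  {"rot":[0,0,0],"xyz":[-0.13,-0.023,0],"grip":255},
  {"rot":[0,0,0],"xyz":[-0.16,-0.028,0],"grip":255},
  {"rot":[0,0,0],"xyz":[-0.19,-0.033,0],"grip":255},
  {"rot":[0,0,0],"xyz":[-0.215,-0.038,0],"grip":255},
])

```text
clock: 15.45
tool_pos: [0.5332, 0.2689, 0.2299]
eef_rot: [0.721, -0.693, -0.001, 0.0]
contact_force: [0.6, 0.9, -6.7]
opening: 0.169
finger_force: 60.0
```

Emit:
carry_out([
  {"rot":[0,0,0],"xyz":[-0.008,-0.001,0],"grip":255},
  {"rot":[0,0,0],"xyz":[-0.014,-0.002,0],"grip":255},
  {"rot":[0,0,0],"xyz":[-0.014,-0.002,0.01],"grip":255},
  {"rot":[0,0,0],"xyz":[-0.014,-0.002,0.02],"grip":255},
  {"rot":[0,0,0],"xyz":[-0.014,-0.002,0.03],"grip":255},
  {"rot":[0,0,0],"xyz":[-0.014,-0.002,0.04],"grip":255},
  {"rot":[0,0,0],"xyz":[-0.014,-0.002,0.05],"grip":255},
  {"rot":[0,0,0],"xyz":[-0.014,-0.002,0.05],"grip":255},
])

```text
clock: 16.12
tool_pos: [0.5345, 0.2785, 0.1779]
eef_rot: [0.72, -0.694, -0.0, 0.002]
contact_force: [-0.6, -0.4, -7.1]
opening: 0.176
finger_force: 60.0
```

Run:
```python
from h import *
s=r.get_state(); print(s['tool_pos'],s['q'].round(2),s['contact_force']); b=save("scene","scene7.png"); t=save("top","top7.png")
cv2.imwrite('pics/s7.png',np.hstack([cv2.resize(t[150:270,170:330],(400,300)),cv2.resize(b[100:240,320:520],(400,300))])[:,:,::-1])
```

```text
[0.53450478 0.27849098 0.17786486] [-0.15  0.83 -0.75  1.67  0.68  0.92  2.01] [-0.58356364 -0.4443739  -7.07030704]
```

View pics/s7.png

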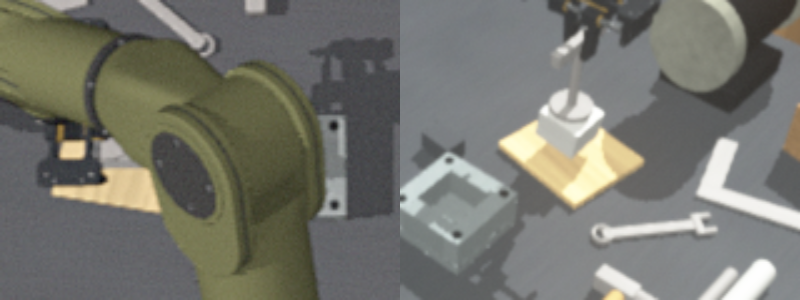

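The insert hangs over the middle of the board and the block is empty. Lowering slowly.

Emit:
carry_out([
  {"rot":[0,0,0],"xyz":[0,0,0.006],"grip":255},
  {"rot":[0,0,0],"xyz":[0,0,0.012],"grip":255},
  {"rot":[0,0,0],"xyz":[0,0,0.018],"grip":255},
  {"rot":[0,0,0],"xyz":[0,0,0.022],"grip":255},
  {"rot":[0,0,0],"xyz":[0,0,0.024],"grip":255},
  {"rot":[0,0,0],"xyz":[0,0,0.024],"grip":255},
])

```text
clock: 16.72
tool_pos: [0.5352, 0.2803, 0.1561]
eef_rot: [0.721, -0.693, -0.0, 0.001]
contact_force: [-0.4, 1.0, -6.6]
opening: 0.178
finger_force: 60.0
```

Emit:
carry_out([
  {"rot":[0,0,0],"xyz":[0,0,0.001],"grip":255},
  {"rot":[0,0,0],"xyz":[0,0,0.002],"grip":255},
  {"rot":[0,0,0],"xyz":[0,0,0.003],"grip":255},
  {"rot":[0,0,0],"xyz":[0,0,0.004],"grip":255},
  {"rot":[0,0,0],"xyz":[0,0,0.005],"grip":255},
  {"rot":[0,0,0],"xyz":[0,0,0.006],"grip":255},
  {"rot":[0,0,0],"xyz":[0,0,0.006],"grip":255},
])

```text
clock: 17.3
tool_pos: [0.5354, 0.2805, 0.1506]
eef_rot: [0.721, -0.693, -0.0, 0.0]
contact_force: [0.1, -0.0, -7.3]
opening: 0.174
finger_force: 60.0
```

Emit:
carry_out([
  {"rot":[0,0,0],"xyz":[0,0,0.0005],"grip":255},
  {"rot":[0,0,0],"xyz":[0,0,0.001],"grip":255},
  {"rot":[0,0,0],"xyz":[0,0,0.0015],"grip":255},
  {"rot":[0,0,0],"xyz":[0,0,0.002],"grip":255},
  {"rot":[0,0,0],"xyz":[0,0,0.0025],"grip":255},
  {"rot":[0,0,0],"xyz":[0,0,0.003],"grip":255},
  {"rot":[0,0,0],"xyz":[0,0,0.003],"grip":255},
])

```text
clock: 17.88
tool_pos: [0.5355, 0.2805, 0.1477]
eef_rot: [0.721, -0.693, 0.0, -0.0]
contact_force: [-0.1, 0.6, -2.7]
opening: 0.171
finger_force: 60.0
```

Emit:
carry_out([
  {"rot":[0,0,0],"xyz":[0,0,0.0005],"grip":255},
  {"rot":[0,0,0],"xyz":[0,0,0.001],"grip":255},
  {"rot":[0,0,0],"xyz":[0,0,0.0015],"grip":255},
  {"rot":[0,0,0],"xyz":[0,0,0.002],"grip":255},
  {"rot":[0,0,0],"xyz":[0,0,0.002],"grip":255},
])

```text
clock: 18.3
tool_pos: [0.5355, 0.2806, 0.1463]
eef_rot: [0.721, -0.693, 0.0, -0.0]
contact_force: [-0.8, -1.2, 3.9]
opening: 0.169
finger_force: 60.0
```

Collar seated. Release and retreat.

Emit:
carry_out([
  {"rot":[0,0,0],"xyz":[0,0,0],"grip":200},
  {"rot":[0,0,0],"xyz":[0,0,0],"grip":150},
  {"rot":[0,0,0],"xyz":[0,0,0],"grip":100},
  {"rot":[0,0,0],"xyz":[0,0,0],"grip":50},
  {"rot":[0,0,0],"xyz":[0,0,0],"grip":0},
  {"rot":[0,0,0],"xyz":[0,0,0],"grip":0},
  {"rot":[0,0,0],"xyz":[0,0,0],"grip":0},
  {"rot":[0,0,0],"xyz":[0,0,0],"grip":0},
])

```text
clock: 18.97
tool_pos: [0.5354, 0.2805, 0.1457]
eef_rot: [0.721, -0.693, -0.0, -0.0]
contact_force: [-0.4, -0.0, 0.9]
opening: 0.724
finger_force: 0.0
```

Emit:
carry_out([
  {"rot":[0,0,0],"xyz":[0,0,-0.015],"grip":0},
  {"rot":[0,0,0],"xyz":[0,0,-0.04],"grip":0},
  {"rot":[0,0,0],"xyz":[0,0,-0.07],"grip":0},
  {"rot":[0,0,0],"xyz":[0,0,-0.1],"grip":0},
  {"rot":[0,0,0],"xyz":[0,0,-0.12],"grip":0},
  {"rot":[0,0,0],"xyz":[0.04,0,-0.12],"grip":0},
  {"rot":[0,0,0],"xyz":[0.08,0,-0.12],"grip":0},
  {"rot":[0,0,0],"xyz":[0.1,0,-0.12],"grip":0},
])

```text
clock: 19.63
tool_pos: [0.5399, 0.1754, 0.2656]
eef_rot: [0.719, -0.695, 0.002, 0.001]
contact_force: [0.2, -0.7, -0.9]
opening: 1.002
finger_force: 0.0
```

Run:
```python
from h import *
s=r.get_state(); print(s['tool_pos'],s['contact_force']); b=save("scene","scene8.png")
cv2.imwrite('pics/s8.png',cv2.resize(b[90:350,180:520],(780,596))[:,:,::-1])
```

```text
[0.53989317 0.17538686 0.26557403] [ 0.18279048 -0.67503011 -0.91730381]
```

View pics/s8.png

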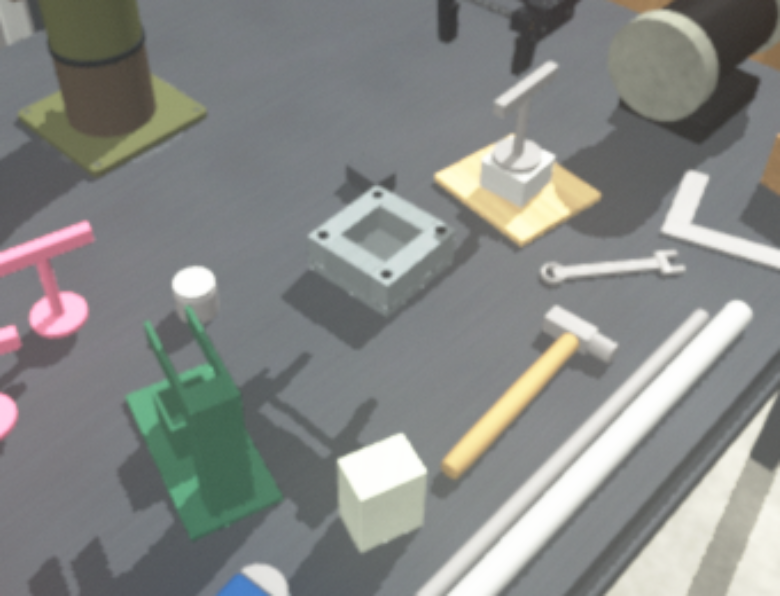

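The insert stands upright on the board at (517,175), with the puller locked in it. The block is empty and the bystanders are where they were.

```bash
python3 -c "
from plant import r
print(r.finish_job())"
```

```text
the job is handed in; nothing more can be done
None
```

The insert is out of the die block and standing upright on the plywood board with the puller locked in it. The other things on the bench look undisturbed, and the job was handed in at about 20 s of the 72 s allowed.

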